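# Lay an ice pack at an even carton's gap

## Robot

A 6-joint arm with a two-finger parallel gripper is mounted at the origin on a cart in front of the work surface, level with it; the furniture and walls round the work are solid. World frame = base frame: x ahead of the robot, y to its left, z up, the work surface at z = 0. Lengths are in m, angles in rad, forces in N, time in s.
With the tool pointing down it reaches from about 0.25 to 0.8 m from the base axis. Payload 3.9 kg.
Tool frame: the origin (TCP) lies between the finger pads; the fingertips stand arm.nose_length ahead of it and the grasp point (between the pads) lies 5 mm behind it (arm.nose_length is the distance from the TCP to the fingertips, in m); z points along the fingers, y is the line along which they close (so a half turn about z gives the same grasp; the last joint's range is limited). The gripper opens to 85 mm and grips with 20 to 120 N. Pads are 22 mm wide; open, the fingers measure 114 mm over their backs; the gripper's body (76 mm by 85 mm) begins 54 mm behind the grasp point. The pads swing forward as they close: fully open they stand 13 mm farther back than shut.
Start: joints at [-1.204, 0.26, -0.138, 1.173, 0, 1.571], TCP at [0.188, -0.49, 0.207] pointing down, gripper open.
Joint ranges: [-2.78, 2.78], [-0.83, 1.72], [-1.28, 1.37], [-1.9, 2.12], [-1.57, 1.48], [-3.14, 3.14]. Speed limits (rad/s): [2.57, 2.57, 3.14, 3.14, 3.14, 3.14].

## Interface

Orientations are given as [roll, pitch, yaw] about the fixed x, y, z axes, in that order (R = Rz(yaw) Ry(pitch) Rx(roll)).
In Python, from station import arm gives the robot as it stands.
- The arm moves only by the tool send_rows, never from a script. Its argument "commands" is text: rows parted by semicolons, each of 7 numbers parted by spaces: the shift along the tool's x, y, z in mm, then the turn, a rotation vector about the tool's x, y, z in degrees, then the opening, from 0 (shut) to 1 (fully open). In form: tx ty tz wx wy wz claw; .... A call has 1 to 10 rows; each row shifts and turns the commanded pose from where the row before left it, along the tool's axes as they then stand; what a row does not reach is not made up. A row lasts 1/10 s, in which the tool goes at most 50 mm and 8.59 degrees, less where a joint would pass 70% of its speed; a pose out of reach is approached as far as the arm can. A call with a gripper value outside its range is refused whole. The fingers move at their own pace and stop on an object; "newtons" is the grip in N (left out, the last holds). Time passes only in rows, so rows that do not move let the fingers close. It gives the time, the measured TCP pose, the force, the opening and the grip force at its end, in the units of the state.
- arm.get_obs(): the state, without advancing time (a new reading comes with each control period).
- arm.read_camera(name): name is "side" or "top"; returns a dict with "pixels" (384x512x3 uint8, red, green, blue), "depth" (384x512 float32, m along the optical axis (not along the pixel's ray), 0 where there is no reading), "vertical_fov" (degrees; the focal length in pixels is half the picture's height over the tangent of half this angle, whatever the lens; pixels are square), "cx", "cy" (the principal point, pixels), "R" (3x3) and "t" (3): a world point X has camera coordinates R X + t. Camera axes: x right, y down, z forward; pixel columns grow to the right and rows downward; lengths in m; the calibration is good to about 2 mm. A picture is of the moment at which its call begins.
- arm.job_done(): hands the job in; it is judged then, once.
Trained networks look in the newest picture that a camera, given by its name, has taken for a name from the list of things; names that differ only in an ending like _2 or _b are one class to them, and where a whole thing is asked for, a point or a joint stands for the part that bears it (a point fixed in the world has none). Each returns a list of dicts, best first, with "conf" (0 to 1); they miss things now and then, are a little off and sometimes report something else, mostly with a low value. They report only what shows in the picture. A call takes as long as a camera call.
- arm.search_frame(camera, label): "rect" ([left, top, right, bottom] in pixels, round what is visible of it).
- arm.trace(camera, label): "mask" (384x512 bool, what is visible of it) and "rect" ([left, top, right, bottom] in pixels, round what is visible of it).
The state is a dict: "t": time; "qpos": joint angles; "joint_vel": joint speeds; "joint_efforts": joint torques, N m; "eef_pos": TCP position; "ee_rot": TCP orientation; "wrist_force": force on the tool from outside, world axes, zero at the start; "wrist_torque": the same for the moment, N m; "width": opening from 0.0 (shut) to 1.0 (fully open); "gripper_force": force on a finger pad.
Only numpy, scipy, OpenCV 4.12 (cv2) and the standard library are available. Lean on these libraries where they do the work, as an engineer would, in place of code of your own. Each camera call takes 0.05 s, during which the arm holds its last target. There are 200 camera calls.

## Task

Frozen ice packs are being laid out on the worktop to condition before a vaccine round, with one carton's thickness (about 5 cm) of air between neighbours; the left one is laid, the other still lies askew at its right. Fetch the white carton of test strips that lies on the left in front of the analyser and lay it as a spacer, flat on the worktop, along the right-hand long side of the laid pack; then slide the askew pack up against it until its long side is snug and square to the carton and the two packs are roughly in line, without shifting the laid one. Finally lift the carton out and lay it flat on the left again, in front of the analyser, so that an even gap of one carton's thickness stays between the packs. Leave the other things alone.

Things in the scene. Friction and masses are not known exactly. Their poses are not given: they have to be found in the camera images.
- pack_b: The pack already laid, the left one of the two: an ice pack, a flat pale-blue plastic brick 163 mm long (its x axis), 94 mm wide (y), 33 mm high, 0.3 to 0.6 kg, too wide to grip, with flat upright long sides; a white filler cap sits in the notch at its -x, -y corner (end towards the robot, 20x30 mm notch). Origin: centre of its underside, z up. Its free long side is at y = -47 mm in its own frame.
- pack_c: The askew pack, the right one of the two, turned against the laid one by up to 0.22 rad and 192 to 237 mm from it centre to centre across (147 mm when laid). The same kind, size and frame as pack_b.
- carton_mid (a point): Centre of the white and teal test-strip carton, the spacer: a closed box lying on its side, 166 mm long, 53 mm wide, 69 mm high as it lies (so this point is 34.5 mm above the worktop, and its top stands 36 mm above the packs' tops), 0.09 kg. Its z axis is its length, its x axis its width (level), its y axis points up.
- carton: The same carton: origin at the centre of one 53x69 mm end face, 83 mm from carton_mid, same axes.
- timer: Bystander, leave alone: a square white bench timer 66x66x18 mm lying behind the packs. Origin: centre of its underside.
- marker: Bystander, leave alone: a black-capped marker pen 135 mm long, 20 mm thick, lying left of the laid pack, pointing away from the robot. Origin: centre of its underside.

How it is judged:
By the outcome, as a careful person would: the job done as asked, in the order asked, and still so for the second after the job is handed in, with the robot touching nothing.
It also fails if it takes over 70 s, if anything falls off the work surface, if the arm or the gripper's body presses on something with over 40 N, if the wrist force passes 120 N, or if a joint passes its speed limit or range.

## Working session

There is one attempt and no reset: what is moved stays moved. The work goes in short steps, Python scripts to look and compute and a tool call to move; the robot and the scene stay as the last step left them, time stands still between calls to the robot, and variables do not carry over. Pictures are saved under pics/ and viewed, at most 10 in all, crops included, and the job is handed in when it is done.

Besides the shell and the picture viewer there is one more tool, called after ">>>" as name(argument=value, ...) on one line, values as JSON. send_rows: Moves the arm, as the interface text tells. Its arguments: {"type":"object","properties":{"commands":{"type":"string"},"newtons":{"type":"number"}},"required":["commands"]}

```bash
mkdir -p pics; cat > h.py <<'E'
import numpy as np, cv2
from station import arm
def cam(n):
    c=arm.read_camera(n); return c
def pts(c,mask=None):
    d=c["depth"]; f=d.shape[0]/2/np.tan(np.radians(c["vertical_fov"]/2))
    v,u=np.mgrid[:d.shape[0],:d.shape[1]]
    P=np.stack([(u-c["cx"])*d/f,(v-c["cy"])*d/f,d],-1)
    W=(P-np.array(c["t"]))@np.array(c["R"])
    W[d==0]=np.nan
    return W
def save(c,n): cv2.imwrite("pics/"+n,c["pixels"][:,:,::-1])
E
python3 - <<'E'
from h import *
print(arm.get_obs(), arm.nose_length)
a=cam("top");b=cam("side")
im=np.hstack([a["pixels"],b["pixels"]])
cv2.imwrite("pics/0.png",cv2.resize(im[:,:,::-1],(800,300),interpolation=cv2.INTER_AREA))
save(a,"t0.png")
for n,c in (("top",a),("side",b)):
    W=pts(c)
    print(n,-np.array(c["R"]).T@c["t"],c["vertical_fov"])
    for l in ("pack_b","carton","timer","marker"):
        for r in arm.trace(n,l):
            p=W[r["mask"]];p=p[~np.isnan(p[:,0])]
            if len(p)<30: continue
            zt=np.percentile(p[:,2],95);q=p[p[:,2]>zt-.012]
            rc=cv2.minAreaRect((q[:,:2]*1000).astype(np.float32))
            print(l,round(r["conf"],2),r["rect"],"ztop",zt.round(3),len(q),np.round(rc[0],1),np.round(rc[1],1),round(rc[2],1))
E
```

```text
{'t': 0.0, 'qpos': array([-1.20399317e+00,  2.60682388e-01, -1.39432645e-01,  1.17268555e+00,
       -8.32002039e-06,  1.57081058e+00]), 'joint_vel': array([ 0.00066433, -0.00030148,  0.00158862,  0.00142366,  0.0003402 ,
       -0.00105067]), 'joint_efforts': array([-1.51699198e-03, -4.05678427e+01,  2.53922886e+01,  1.85564125e-02,
       -1.62443685e-04,  1.40622259e-05]), 'eef_pos': array([ 0.18800816, -0.48937055,  0.20594176]), 'ee_rot': array([-3.13958840e+00,  8.34857706e-06,  3.66788916e-01]), 'wrist_force': array([ 0.1636029 ,  0.53697243, -0.30219229]), 'wrist_torque': array([-0.05120771,  0.02159742, -0.04015786]), 'gripper_force': 0.0, 'width': 0.996889252945149} 0.014
top [0.36770075 0.05267316 1.3994126 ] 53.334596960675206
pack_b 0.81 [346.1, 181.2, 372.6, 229.8] ztop 0.037 1120 [ 522.2 -285.6] [ 94.4 163.9] 85.6
pack_b 0.75 [286.9, 180.8, 310.5, 223.1] ztop 0.037 1100 [526.  -69.8] [160.   93.6] 1.5
carton 0.7 [153.9, 215.0, 206.9, 233.5] ztop 0.072 714 [447.9 350.8] [167.3  52. ] 89.7
timer 0.64 [281.5, 153.2, 303.4, 173.5] ztop 0.021 293 [666.6 -46.1] [64.3 65.9] 74.9
marker 0.65 [257.6, 201.7, 265.9, 241.7] ztop 0.022 161 [456.2  61. ] [ 17.7 131.5] 85.2
side [0.25457445 1.17517545 0.52690398] 50.565235301618095
pack_b 0.84 [255.4, 171.0, 303.0, 180.8] ztop 0.035 397 [ 518.5 -281.2] [ 96.7 160.8] 86.2
pack_b 0.71 [252.8, 187.5, 290.3, 206.1] ztop 0.035 451 [489.7 -19.4] [128.3 225.8] 15.1
carton 0.77 [241.1, 227.5, 280.1, 289.3] ztop 0.07 900 [445.2 352. ] [170.  53.] 89.3
marker 0.7 [255.4, 210.7, 302.4, 221.5] ztop 0.019 206 [451.9  65. ] [ 16.1 129. ] 87.2
marker 0.18 [255.4, 184.0, 289.6, 205.5] ztop 0.035 445 [509.7 -67.9] [138.3  97.4] 0.3
```

View pics/0.png

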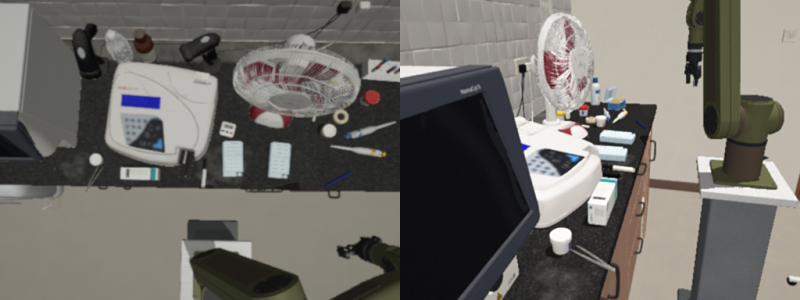

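View pics/t0.png

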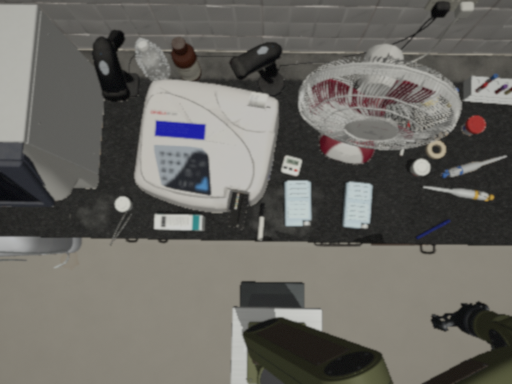

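```bash
cat >> h.py <<'E'
def rects(n,c,labels=("pack_b","carton")):
    W=pts(c)
    for l in labels:
        for r in arm.trace(n,l):
            if r["conf"]<.4: continue
            p=W[r["mask"]];p=p[~np.isnan(p[:,0])]
            zt=np.median(p[:,2]);q=p[abs(p[:,2]-zt)<.006][:,:2]*1000
            m=np.median(q,0);q=q[np.linalg.norm(q-m,axis=1)<110]
            # PCA yaw + percentile extents
            rc=cv2.minAreaRect(q.astype(np.float32))
            a=rc[2] if rc[1][0]>rc[1][1] else rc[2]-90
            e=np.array([np.cos(np.radians(a)),np.sin(np.radians(a))]);nn=np.array([-e[1],e[0]])
            print(n,l,round(r["conf"],2),"zmed",zt.round(4),"rect c",np.round(rc[0],1),np.round(rc[1],1),"yaw",round(a,2),"lat ext",np.percentile(q@nn,[1,99]).round(1),"lon",np.percentile(q@e,[1,99]).round(1))
E
python3 - <<'E'
from h import *
P=[]
for n in ("top","side"):
    c=cam(n); rects(n,c); P.append(pts(c).reshape(-1,3))
P=np.vstack(P);P=P[~np.isnan(P[:,0])]
def box(y0,y1,zs):
    for z0,z1 in zs:
        s=P[(P[:,1]>y0)&(P[:,1]<y1)&(P[:,2]>z0)&(P[:,2]<z1)&(P[:,0]>.38)&(P[:,0]<.9)]
        print((y0,y1),(z0,z1),len(s),np.percentile(s[:,0],[0.5,5]).round(3) if len(s)>5 else "")
Z=[(.01,.05),(.05,.08),(.08,.11),(.11,.15),(.15,.2),(.2,.3),(.3,.5)]
box(.25,.45,Z);box(.05,.2,Z);box(-.45,-.1,Z)
s=P[(abs(P[:,1]+.2)<.3)&(abs(P[:,2])<.01)];print("edge x",np.percentile(s[:,0],.5))
E
```

```text
top pack_b 0.92 zmed 0.0317 rect c [ 521.5 -284.8] [ 93.2 162.7] yaw -5.55 lat ext [-278.4 -188.3] lon [468.  624.2]
top pack_b 0.82 zmed 0.0316 rect c [526.  -69.7] [160.1  93.8] yaw 1.3 lat ext [-126.4  -36.1] lon [444.6 603.6]
top pack_b 0.47 zmed 0.0675 rect c [448.  350.2] [166.1  52. ] yaw 89.59 lat ext [-470.9 -419.8] lon [271.4 431.7]
top carton 0.85 zmed 0.0675 rect c [447.5 350.4] [ 49.5 166. ] yaw -89.05 lat ext [428.6 477.8] lon [-423.1 -260.6]
side pack_b 0.94 zmed 0.0303 rect c [ 518.4 -277.9] [ 92.6 160.5] yaw -4.88 lat ext [-277.5 -189.1] lon [461.2 618.7]
side pack_b 0.66 zmed 0.0314 rect c [505.1 -68.1] [ 96.7 131.2] yaw -0.63 lat ext [-102.5  -14.7] lon [442.  565.4]
side carton 0.86 zmed 0.0603 rect c [424.7 391.6] [116.7  46.6] yaw 63.06 lat ext [-224.2 -178.4] lon [484.3 599.4]
(0.25, 0.45) (0.01, 0.05) 1223 [0.419 0.419]
(0.25, 0.45) (0.05, 0.08) 2418 [0.419 0.421]
(0.25, 0.45) (0.08, 0.11) 1554 [0.496 0.503]
(0.25, 0.45) (0.11, 0.15) 5573 [0.534 0.547]
(0.25, 0.45) (0.15, 0.2) 3209 [0.699 0.72 ]
(0.25, 0.45) (0.2, 0.3) 0 
(0.25, 0.45) (0.3, 0.5) 0 
(0.05, 0.2) (0.01, 0.05) 1254 [0.391 0.412]
(0.05, 0.2) (0.05, 0.08) 121 [0.489 0.491]
(0.05, 0.2) (0.08, 0.11) 418 [0.492 0.499]
(0.05, 0.2) (0.11, 0.15) 3141 [0.531 0.557]
(0.05, 0.2) (0.15, 0.2) 3139 [0.68  0.701]
(0.05, 0.2) (0.2, 0.3) 109 [0.882 0.883]
(0.05, 0.2) (0.3, 0.5) 0 
(-0.45, -0.1) (0.01, 0.05) 2794 [0.44  0.451]
(-0.45, -0.1) (0.05, 0.08) 972 [0.702 0.71 ]
(-0.45, -0.1) (0.08, 0.11) 174 [0.814 0.819]
(-0.45, -0.1) (0.11, 0.15) 131 [0.831 0.833]
(-0.45, -0.1) (0.15, 0.2) 495 [0.686 0.694]
(-0.45, -0.1) (0.2, 0.3) 1906 [0.666 0.67 ]
(-0.45, -0.1) (0.3, 0.5) 8576 [0.665 0.671]
edge x -0.14095493745662366
```

>>> send_rows(commands="0 0 -25 0 0 0 1;0 0 -25 0 0 0 1")

```text
t: 1.0
eef_pos: [0.188, -0.4893, 0.2566]
ee_rot: [-3.139, 0.0, 0.367]
wrist_force: [0.5, -0.4, 1.1]
width: 1.0
gripper_force: 0.0
```

>>> send_rows(commands="27 -34.5 0 0 0 0 0.8;27 -34.5 0 0 0 0 0.8;27 -34.5 0 0 0 0 0.8;27 -34.5 0 0 0 0 0.8;27 -34.5 0 0 0 0 0.8;27 -34.5 0 0 0 0 0.8;27 -34.5 0 0 0 0 0.8;27 -34.5 0 0 0 0 0.8;27 -34.5 0 0 0 0 0.8;27 -34.5 0 0 0 0 0.8")

```text
t: 2.0
eef_pos: [0.3168, -0.0696, 0.2571]
ee_rot: [3.141, -0.001, 0.366]
wrist_force: [1.3, 0.0, -0.1]
width: 0.798
gripper_force: 0.0
```

>>> send_rows(commands="27 -34.5 0 0 0 0 0.71;27 -34.5 0 0 0 0 0.71;27 -34.5 0 0 0 0 0.71;27 -34.5 0 0 0 0 0.71;27 -34.5 0 0 0 0 0.71;27 -34.5 0 0 0 0 0.71;27 -34.5 0 0 0 0 0.71;27 -34.5 0 0 0 0 0.71;0 0 0 0 0 -8 0.71;0 0 0 0 0 -8 0.71")

```text
t: 3.0
eef_pos: [0.4372, 0.2192, 0.2579]
ee_rot: [-3.099, -0.011, 0.72]
wrist_force: [-0.5, -0.2, -1.2]
width: 0.707
gripper_force: 0.0
```

>>> send_rows(commands="0 0 0 0 0 -8.5 0.71;0 0 0 0 0 -8.5 0.71;0 0 0 0 0 -8.5 0.71;0 0 0 0 0 -8.5 0.71;0 0 0 0 0 -8.5 0.71;0 0 0 0 0 -8.5 0.71;0 0 0 0 0 -2 0.71;0 0 0 0 0 0 0.71")

```text
t: 3.8
eef_pos: [0.4367, 0.2184, 0.2583]
ee_rot: [-3.126, -0.041, 1.638]
wrist_force: [0.2, -0.4, 0.0]
width: 0.709
gripper_force: 0.0
```

```bash
python3 - <<'E'
from h import *
c=cam("side"); W=pts(c).reshape(-1,3);W=W[~np.isnan(W[:,0])]
for z0 in np.arange(.0,.11,.01):
    s=W[(W[:,1]>.25)&(W[:,1]<.5)&(W[:,2]>z0)&(W[:,2]<z0+.01)&(W[:,0]>.479)&(W[:,0]<.6)]
    if len(s): k=s[:,0].argsort()[:3]; print(z0.round(2),len(s),s[k].round(3).tolist())
cv2.imwrite("pics/s1.png",cv2.resize(c["pixels"][170:330,190:400,::-1],None,fx=3,fy=3))
o=arm.get_obs();print(o["eef_pos"],o["ee_rot"],o["width"])
E
```

```text
0.0 742 [[0.479, 0.43, 0.0], [0.479, 0.454, 0.001], [0.479, 0.461, 0.001]]
0.01 85 [[0.496, 0.305, 0.02], [0.501, 0.332, 0.02], [0.501, 0.322, 0.017]]
0.02 232 [[0.492, 0.279, 0.027], [0.492, 0.288, 0.025], [0.492, 0.287, 0.028]]
0.03 267 [[0.489, 0.259, 0.037], [0.489, 0.269, 0.034], [0.489, 0.259, 0.034]]
0.04 285 [[0.488, 0.25, 0.042], [0.489, 0.258, 0.045], [0.489, 0.257, 0.042]]
0.05 283 [[0.489, 0.254, 0.052], [0.49, 0.252, 0.054], [0.49, 0.251, 0.056]]
0.06 306 [[0.492, 0.266, 0.063], [0.492, 0.255, 0.067], [0.492, 0.266, 0.06]]
0.07 305 [[0.493, 0.261, 0.078], [0.493, 0.25, 0.073], [0.493, 0.26, 0.072]]
0.08 338 [[0.494, 0.255, 0.084], [0.494, 0.254, 0.08], [0.495, 0.264, 0.082]]
0.09 481 [[0.497, 0.253, 0.091], [0.499, 0.257, 0.093], [0.499, 0.265, 0.091]]
0.1 654 [[0.508, 0.26, 0.101], [0.51, 0.255, 0.102], [0.511, 0.271, 0.1]]
[0.43668138 0.21839794 0.2583066 ] [-3.12551213 -0.04074075  1.63686731] 0.7072513808350894
```

View pics/s1.png

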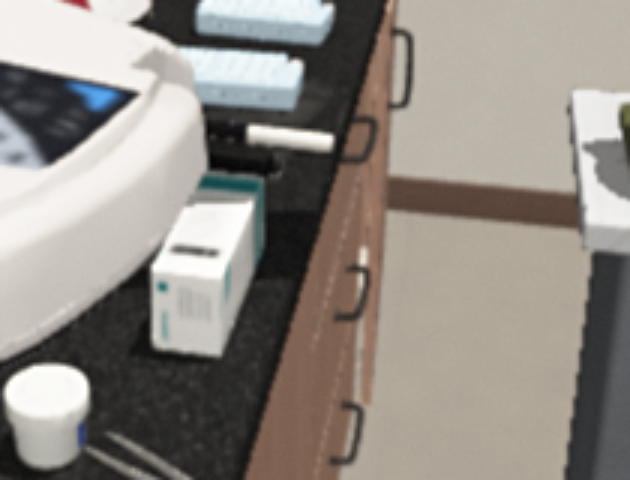

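```bash
cat >> h.py <<'E'
from scipy.spatial.transform import Rotation as Ro
def plan(xyz,yaw):
    o=arm.get_obs();R0=Ro.from_euler("xyz",o["ee_rot"]);R1=Ro.from_euler("xyz",[np.pi,0,np.radians(yaw)])
    print("pose",o["eef_pos"].round(4),"rot first (deg)",np.degrees((R0.inv()*R1).as_rotvec()).round(2),"then shift mm",(1000*R1.inv().apply(np.array(xyz)-o["eef_pos"])).round(1))
E
python3 -c "
from h import *
plan([.4455,.365,.15],90)"
```

```text
pose [0.4367 0.2184 0.2583] rot first (deg) [-1.  -2.3  3.8] then shift mm [146.6   8.8 108.3]
```

>>> send_rows(commands="0 0 0 -1 -2.3 3.8 0.71;30 1.8 10 0 0 0 0.71;30 1.8 10 0 0 0 0.71;30 1.8 20 0 0 0 0.71;30 1.8 30 0 0 0 0.71;26.6 1.6 38 0 0 0 0.71;0 0 0 0 0 0 0.71;0 0 0 0 0 0 0.71")

```text
t: 4.65
eef_pos: [0.4444, 0.3646, 0.1492]
ee_rot: [-3.139, 0.002, 1.572]
wrist_force: [0.6, -0.3, 0.4]
width: 0.713
gripper_force: 0.0
```

```bash
python3 -c "
from h import *
plan([.4455,.365,.058],89.8)
for n in ['top']: c=cam(n);rects(n,c,['carton'])
cv2.imwrite('pics/t1.png',cv2.resize(c['pixels'][160:260,120:280,::-1],None,fx=4,fy=4))"
```

```text
pose [0.4444 0.3646 0.1492] rot first (deg) [-0.13  0.13  0.28] then shift mm [ 0.4  1.1 91.2]
top carton 0.61 zmed 0.0678 rect c [447.9 328.6] [ 49.5 122.8] yaw -89.07 lat ext [428.6 477.7] lon [-379.7 -260.4]
```

View pics/t1.png

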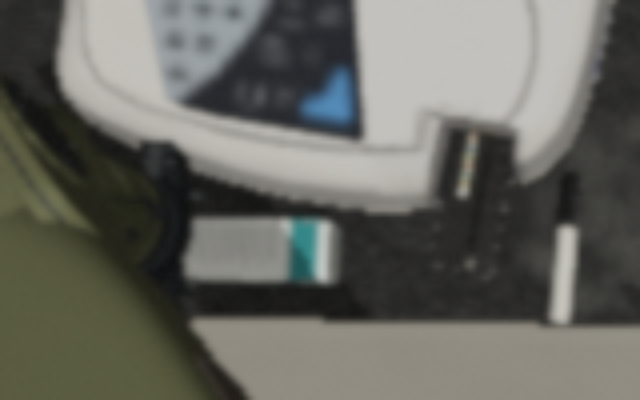

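>>> send_rows(commands="0 1.3 30 0 0 0 0.71;0 0 30 0 0 0 0.71;0 0 20 0 0 0 0.71;0 0 15 0 0 0 0.71;0 0 0 0 0 0 0.71;0 0 0 0 0 0 0.71")

```text
t: 5.35
eef_pos: [0.4477, 0.365, 0.0569]
ee_rot: [3.14, -0.001, 1.571]
wrist_force: [0.4, 0.1, -0.1]
width: 0.707
gripper_force: 0.0
```

>>> send_rows(commands="0 0 0 0 0 0 0.5;0 0 0 0 0 0 0.5;0 0 0 0 0 0 0.5;0 0 0 0 0 0 0.5;0 0 0 0 0 0 0.5", newtons=25)

```text
t: 5.85
eef_pos: [0.4467, 0.3651, 0.0554]
ee_rot: [3.141, -0.0, 1.572]
wrist_force: [-0.8, -0.3, 0.4]
width: 0.498
gripper_force: 0.0
```

>>> send_rows(commands="0 0 -5 0 0 0 0.5;0 0 -15 0 0 0 0.5;0 0 -20 0 0 0 0.5;0 0 -20 0 0 0 0.5;0 0 -20 0 0 0 0.5;0 0 -20 0 0 0 0.5;0 0 0 0 0 0 0.5")

```text
t: 6.55
eef_pos: [0.4484, 0.3665, 0.1586]
ee_rot: [3.137, -0.004, 1.572]
wrist_force: [0.3, 0.6, 0.3]
width: 0.497
gripper_force: 0.0
```

```bash
python3 -c "
from h import *
c=cam('side')
cv2.imwrite('pics/s2.png',cv2.resize(c['pixels'][100:330,150:400,::-1],None,fx=2.5,fy=2.5))
rects('side',c,['carton'])"
```

```text
side carton 0.75 zmed 0.0618 rect c [444.6 380.7] [ 52.3 111.3] yaw -89.25 lat ext [423.5 475.6] lon [-430.  -322.2]
```

View pics/s2.png

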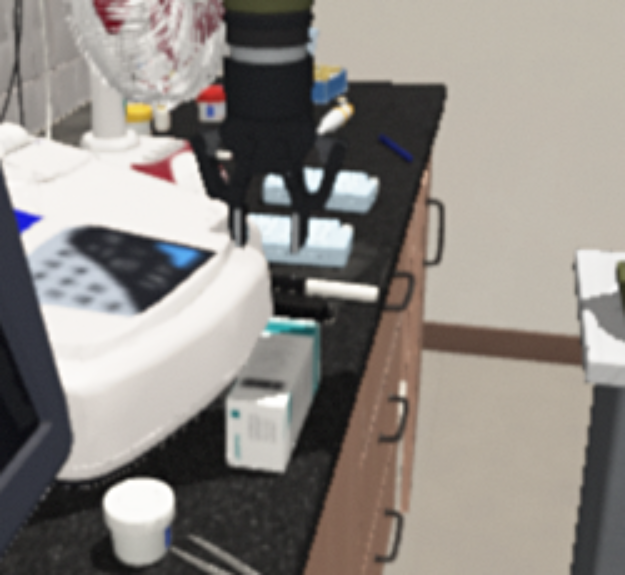

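```bash
python3 -c "
from h import *
c=cam('side');W=pts(c);q=W[100:330,150:400].reshape(-1,3)
q=q[(abs(q[:,0]-.447)<.08)&(abs(q[:,1]-.366)<.05)&(q[:,2]>.075)]
for z in np.arange(.09,.25,.01):
    s=q[(q[:,2]>z)&(q[:,2]<z+.01)]
    if len(s): print(z.round(2),len(s),np.sort(s[:,0]).round(3)[[0,-1]],np.sort(s[:,1]).round(3)[[0,-1]], np.histogram(s[:,0],bins=np.arange(.38,.52,.01))[0])
print(arm.get_obs()['eef_pos'], q[:,2].min())"
```

```text
0.09 99 [0.505 0.527] [0.316 0.39 ] [ 0  0  0  0  0  0  0  0  0  0  0  0  4 49]
0.1 22 [0.518 0.527] [0.317 0.363] [0 0 0 0 0 0 0 0 0 0 0 0 0 2]
0.18 27 [0.416 0.479] [0.36  0.377] [0 0 0 6 5 0 0 0 9 7 0 0 0 0]
0.19 63 [0.411 0.482] [0.355 0.377] [ 0  0  0 22  9  0  0  0 13 16  3  0  0  0]
0.2 68 [0.412 0.482] [0.356 0.378] [ 0  0  0 22 10  0  0  0 12 19  5  0  0  0]
0.21 67 [0.411 0.481] [0.357 0.376] [ 0  0  0 22 11  0  0  0 14 17  3  0  0  0]
0.22 79 [0.4   0.497] [0.356 0.378] [ 0  0  9 20  6  0  0  0  7 22 11  4  0  0]
0.23 161 [0.391 0.502] [0.352 0.379] [ 0 20 20 30 13  0  0  0  8 23 24 21  2  0]
0.24 137 [0.389 0.504] [0.351 0.383] [ 3 20  6 21 15  0  0  0 18 11  2 33  8  0]
[0.44631406 0.36478882 0.15473918] 0.07514069575769781
```

>>> send_rows(commands="0 0 20 0 0 0 0.71;0 0 20 0 0 0 0.71;0 0 20 0 0 0 0.71;0 0 20 0 0 0 0.71;0 0 10 0 0 0 0.71;0 0 5 0 0 0 0.71;0 0 0 0 0 0 0.71")

```text
t: 7.4
eef_pos: [0.4461, 0.3646, 0.0595]
ee_rot: [-3.14, 0.001, 1.572]
wrist_force: [-0.1, -0.7, 1.4]
width: 0.712
gripper_force: 0.0
```

```bash
cat >> h.py <<'E'
def tips():
    c=cam('side');W=pts(c);o=arm.get_obs();e=o['eef_pos']
    q=W.reshape(-1,3);q=q[(abs(q[:,0]-e[0])<.06)&(abs(q[:,1]-e[1])<.03)&(q[:,2]>.03)&(q[:,2]<.2)]
    for z in np.arange(.03,.12,.005):
        s=q[(q[:,2]>z)&(q[:,2]<z+.005)]
        if len(s): print(z.round(3),len(s),np.histogram((s[:,0]-e[0])*1000,bins=np.arange(-60,61,10))[0])
    print(e,o['width'],o['wrist_force'])
    return c
E
python3 -c "
from h import *
c=tips()
cv2.imwrite('pics/s3.png',cv2.resize(c['pixels'][170:290,200:330,::-1],None,fx=4.5,fy=4.5))"
```

```text
0.03 19 [ 0  0  0 11  0  0  0  0  0  0  0  8]
0.035 15 [ 0  0  0 10  0  0  0  0  0  0  0  5]
0.04 17 [0 0 0 8 0 0 0 0 0 0 0 9]
0.045 14 [ 0  0  0 10  0  0  0  0  0  0  0  4]
0.05 14 [ 0  0  0 11  0  0  0  0  0  0  0  3]
0.055 13 [ 0  0  0 10  0  0  0  0  0  0  0  3]
0.06 13 [ 0  0  0 11  0  0  0  0  0  0  0  2]
0.065 252 [ 0  0  0 44 46 47 45 48 21  0  0  1]
0.07 39 [0 0 0 4 7 9 9 7 3 0 0 0]
0.085 1 [0 0 0 0 0 0 0 0 0 1 0 0]
0.09 11 [0 0 5 0 0 0 0 0 2 4 0 0]
0.095 24 [0 4 8 0 0 0 0 0 4 7 1 0]
0.1 30 [ 0  3  9  0  0  0  0  0  3 12  3  0]
0.105 29 [0 8 9 0 0 0 0 0 2 8 2 0]
0.11 31 [ 0  6 10  0  0  0  0  0  0 13  2  0]
0.115 26 [0 4 9 0 0 0 0 0 2 9 2 0]
[0.44663347 0.36505783 0.06028979] 0.7108960954223853 [ 0.79582555 -0.31832632 -0.72572494]
```

View pics/s3.png

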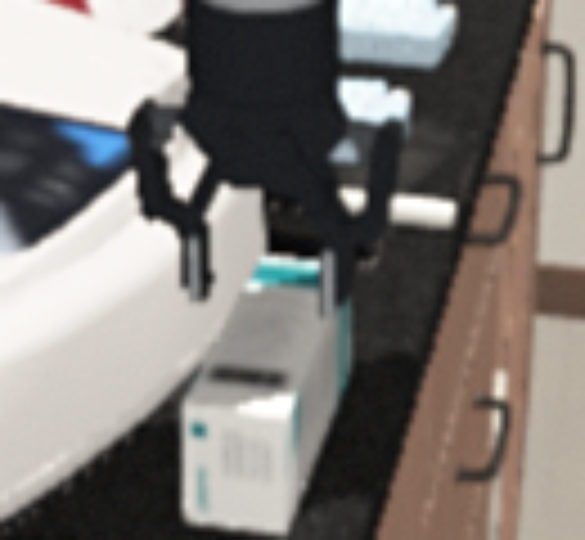

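>>> send_rows(commands="0 -1 10 0 0 0 0.71;0 0 10 0 0 0 0.71;0 0 10 0 0 0 0.71;0 0 10 0 0 0 0.71;0 0 6 0 0 0 0.71;0 0 0 0 0 0 0.71")

```text
t: 8.05
eef_pos: [0.4448, 0.3643, 0.0129]
ee_rot: [-3.14, 0.002, 1.572]
wrist_force: [0.3, -0.2, -0.1]
width: 0.713
gripper_force: 0.0
```

>>> send_rows(commands="0 0 0 0 0 0 0.5;0 0 0 0 0 0 0.5;0 0 0 0 0 0 0.5;0 0 0 0 0 0 0.5;0 0 0 0 0 0 0.5", newtons=25)

```text
t: 8.55
eef_pos: [0.4458, 0.3651, 0.0145]
ee_rot: [3.141, -0.0, 1.572]
wrist_force: [-0.0, -1.0, -1.1]
width: 0.617
gripper_force: 27.8
```

>>> send_rows(commands="0 0 -10 0 0 0 0.5;0 0 -25 0 0 0 0.5;0 0 -25 0 0 0 0.5;0 -10 -25 0 0 0 0.5;-20 -5 -5 0 0 0 0.5;-35 0 0 0 0 0 0.5;-40 0 0 0 0 0 0.5;-40 0 0 0 0 0 0.5;-40 0 0 0 0 0 0.5;-40 0 0 0 0 0 0.5")

```text
t: 9.55
eef_pos: [0.4309, 0.1487, 0.1052]
ee_rot: [3.14, -0.0, 1.572]
wrist_force: [0.3, -0.0, -0.5]
width: 0.616
gripper_force: 27.9
```

>>> send_rows(commands="-40 0 0 0 0 0 0.5;-40 0 0 0 0 0 0.5;-40 0 0 0 0 0 0.5;-40 0 0 0 0 0 0.5;-40 0 0 0 0 0 0.5;-40 0 0 0 0 0 0.5;-35 0 0 0 0 0 0.5;-20 0 0 0 0 0 0.5;0 0 0 0 0 0 0.5")

```text
t: 10.45
eef_pos: [0.4317, -0.1475, 0.1052]
ee_rot: [3.14, 0.001, 1.568]
wrist_force: [-0.1, -0.1, -0.7]
width: 0.615
gripper_force: 27.9
```

>>> send_rows(commands="0 0 0 0 0 6 0.5;0 0 0 0 0 8.2 0.5;0 0 0 0 0 8.2 0.5;0 0 0 0 0 8.2 0.5;0 0 0 0 0 8.2 0.5;0 0 0 0 0 8.2 0.5;0 0 0 0 0 8.2 0.5;0 0 0 0 0 8.2 0.5;0 0 0 0 0 8.2 0.5;0 0 0 0 0 8.2 0.5")

```text
t: 11.45
eef_pos: [0.4312, -0.1439, 0.1048]
ee_rot: [-3.141, -0.0, 0.174]
wrist_force: [0.5, -0.6, -1.2]
width: 0.618
gripper_force: 27.8
```

>>> send_rows(commands="0 0 0 0 0 6 0.5;0 0 0 0 0 2.9 0.5;0 0 0 0 0 0 0.5;0 0 0 0 0 0 0.5")

```text
t: 11.85
eef_pos: [0.4312, -0.1444, 0.1046]
ee_rot: [-3.141, -0.0, 0.026]
wrist_force: [0.0, -0.6, -0.8]
width: 0.618
gripper_force: 27.8
```

```bash
python3 -c "
from h import *
plan([.541,-.147,.095],1.3)
c=cam('side');rects('side',c,['carton','pack_b'])
c=cam('top');rects('top',c)"
```

```text
pose [ 0.4312 -0.1444  0.1046] rot first (deg) [-0.01 -0.02  0.17] then shift mm [109.7   5.1   9.6]
side carton 0.97 zmed 0.1312 rect c [ 415.1 -119.9] [160.   15.6] yaw 0.09 lat ext [-127.6 -113.6] lon [335.2 494. ]
side pack_b 0.82 zmed 0.0292 rect c [ 519.3 -279.6] [ 95.  164.1] yaw -5.52 lat ext [-271.  -182.8] lon [462.2 622.1]
side pack_b 0.63 zmed 0.0317 rect c [507.8 -67.5] [133.6  98.1] yaw 1.56 lat ext [-125.2  -33.4] lon [440.1 567.1]
top pack_b 0.89 zmed 0.0317 rect c [526.  -70.1] [160.2  93.7] yaw 0.67 lat ext [-120.2  -29.7] lon [445.3 604.5]
top pack_b 0.75 zmed 0.032 rect c [ 573.2 -290.1] [97.1 60.2] yaw 76.98 lat ext [-652.8 -596.4] lon [-200.  -107.9]
top pack_b 0.58 zmed 0.1573 rect c [ 420.1 -142.9] [ 45.9 165.2] yaw -0.13 lat ext [-161.9 -119.3] lon [338.9 502.7]
top carton 0.63 zmed 0.1573 rect c [ 420.1 -141.5] [ 42.9 164.8] yaw -0.13 lat ext [-161.2 -119.2] lon [341.  502.4]
```

```bash
cat >> h.py <<'E'
def edge(im,c,xs,y0,side,z=.033):
    """sub-pixel lateral edge (world y) of a pale pack near y0; side -1 right edge, +1 left"""
    R=np.array(c["R"]);t=np.array(c["t"]);f=192/np.tan(np.radians(c["vertical_fov"]/2))
    g=im.astype(np.float32).sum(2)
    ys=y0+side*np.arange(-.02,.0201,.0005);out=[]
    for x in xs:
        P=np.c_[np.full(len(ys),x),ys,np.full(len(ys),z)]@R.T+t
        u=(P[:,0]/P[:,2]*f+c["cx"]).astype(np.float32);v=(P[:,1]/P[:,2]*f+c["cy"]).astype(np.float32)
        s=cv2.remap(g,u[None],v[None],cv2.INTER_LINEAR)[0]
        h=(s[:8].mean()+s[-8:].mean())/2;k=np.where((s[:-1]>=h)&(s[1:]<h))[0]
        if len(k) and s[:8].mean()-s[-8:].mean()>100:
            k=k[0];out.append((x,ys[k]+(ys[k+1]-ys[k])*(s[k]-h)/(s[k]-s[k+1])))
    o=np.array(out);m=np.ones(len(o),bool)
    for _ in range(3):
        p=np.polyfit(o[m,0]-.525,o[m,1],1);r=o[:,1]-np.polyval(p,o[:,0]-.525);m=abs(r)<max(.0015,2*r[m].std())
    print("edge at x=.525: y=%.4f yaw=%.2f deg n=%d rms %.1f mm"%(p[1],np.degrees(np.arctan(p[0])),m.sum(),1e3*r[m].std()))
E
python3 -c "
from h import *
c=cam('top');im=cv2.imread('pics/t0.png')[:,:,::-1]
xs=np.arange(.48,.6,.003)
for y,s in ((-.117,-1),(-.023,1),(-.332,-1),(-.238,1)): edge(im,c,xs,y,s)
edge(c['pixels'],c,np.arange(.53,.6,.003),-.117,-1)
for y,s in ((-.117,-1),(-.023,1)): edge(im,c,xs,y,s,.0)
"
```

```text
edge at x=.525: y=-0.1155 yaw=0.93 deg n=40 rms 0.3 mm
edge at x=.525: y=-0.0222 yaw=1.39 deg n=40 rms 0.2 mm
edge at x=.525: y=-0.3312 yaw=-4.93 deg n=39 rms 0.4 mm
edge at x=.525: y=-0.2365 yaw=-5.26 deg n=40 rms 0.2 mm
edge at x=.525: y=-0.1170 yaw=1.59 deg n=23 rms 0.5 mm
edge at x=.525: y=-0.1196 yaw=0.93 deg n=40 rms 0.3 mm
edge at x=.525: y=-0.0241 yaw=1.29 deg n=40 rms 0.2 mm
```

>>> send_rows(commands="0 0 0 0 0 0.3 0.5;20 0 0 0 0 0 0.5;30 2 0 0 0 0 0.5;30 2 0 0 0 0 0.5;20 2 0 0 0 0 0.5;8 0 0 0 0 0 0.5;0 0 20 0 0 0 0.5;0 0 15 0 0 0 0.5;0 0 0 0 0 0 0.5;0 0 0 0 0 0 0.5")

```text
t: 13.2
eef_pos: [0.5382, -0.1488, 0.0692]
ee_rot: [-3.141, 0.002, 0.018]
wrist_force: [0.8, -0.1, -0.5]
width: 0.616
gripper_force: 27.8
```

```bash
python3 -c "
from h import *
plan([.539,-.147,.095],1.15)
c=cam('top');e=arm.get_obs()['eef_pos'];z=e[2]-.0138+.069;W=pts(c)
print(z); rects('top',c,['carton'])
for s in (-1,1): edge(c['pixels'],c,np.r_[np.arange(.46,.49,.003),np.arange(.57,.6,.003)],-.145+s*.0265,s,z)
save(c,'t2.png')
import cv2
cv2.imwrite('pics/t2c.png',cv2.resize(c['pixels'][140:260,230:390,::-1],None,fx=4,fy=4))
"
```

```text
pose [ 0.5382 -0.1488  0.0692] rot first (deg) [-0.03  0.09 -0.11] then shift mm [  0.8  -1.8 -25.8]
0.1250019758351728
top carton 0.67 zmed 0.0152 rect c [456.  60.] [ 18.5 131. ] yaw -3.38 lat ext [77.9 95.8] lon [386.8 517. ]
top carton 0.5 zmed 0.1218 rect c [ 526.8 -137.8] [ 30.2 163.3] yaw -0.28 lat ext [-147.2 -120.3] lon [449.  608.8]
edge at x=.525: y=-0.0778 yaw=-46.04 deg n=1 rms 0.0 mm
edge at x=.525: y=-0.1216 yaw=2.59 deg n=7 rms 0.3 mmh.py:52: RankWarning: Polyfit may be poorly conditioned
  p=np.polyfit(o[m,0]-.525,o[m,1],1);r=o[:,1]-np.polyval(p,o[:,0]-.525);m=abs(r)<max(.0015,2*r[m].std())
h.py:52: RankWarning: Polyfit may be poorly conditioned
  p=np.polyfit(o[m,0]-.525,o[m,1],1);r=o[:,1]-np.polyval(p,o[:,0]-.525);m=abs(r)<max(.0015,2*r[m].std())
h.py:52: RankWarning: Polyfit may be poorly conditioned
  p=np.polyfit(o[m,0]-.525,o[m,1],1);r=o[:,1]-np.polyval(p,o[:,0]-.525);m=abs(r)<max(.0015,2*r[m].std())
```

View pics/t2c.png

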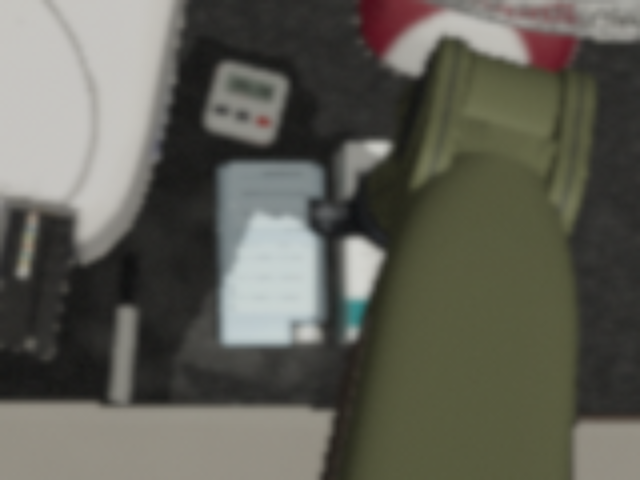

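>>> send_rows(commands="0 -2 10 0 0 0 0.5;0 -2 20 0 0 0 0.5;0 0 12 0 0 0 0.5;0 0 6 0 0 0 0.5;0 0 3 0 0 0 0.5;0 0 0 0 0 0 0.5")

```text
t: 13.9
eef_pos: [0.5391, -0.145, 0.0181]
ee_rot: [-3.141, 0.0, 0.018]
wrist_force: [0.4, -0.4, -0.8]
width: 0.618
gripper_force: 27.9
```

```bash
python3 -c "
from h import *
plan([.539,-.144,.0145],1.15)
c=cam('top');e=arm.get_obs()['eef_pos'];z=e[2]-.0138+.069
edge(c['pixels'],c,np.arange(.45,.605,.003),-.145+.0265,1,z)
c=cam('side');W=pts(c).reshape(-1,3)
s=W[(abs(W[:,0]-.53)<.06)&(abs(W[:,1]+.12)<.012)&(W[:,2]>.036)&(W[:,2]<.085)]
for a in range(38,84,4):
  k=s[(s[:,2]>a/1e3)&(s[:,2]<a/1e3+.004)]
  if len(k): print(a,len(k),np.median(k[:,1]).round(4),np.polyfit(k[:,0],k[:,1],1).round(3) if len(k)>8 else '')
" 2>/dev/null
```

```text
pose [ 0.5391 -0.145   0.0181] rot first (deg) [-0.01  0.02 -0.1 ] then shift mm [-0.1 -1.   3.6]
edge at x=.525: y=-0.1459 yaw=19.96 deg n=2 rms 0.0 mm
38 40 -0.1221 [ 0.037 -0.142]
42 25 -0.1215 [ 0.029 -0.136]
46 41 -0.1207 [ 0.006 -0.124]
50 35 -0.1208 [ 0.039 -0.141]
54 34 -0.1191 [ 0.037 -0.138]
58 33 -0.1213 [ 0.036 -0.139]
62 36 -0.1198 [ 0.032 -0.137]
66 37 -0.1201 [ 0.01  -0.125]
70 40 -0.1219 [ 0.014 -0.129]
74 30 -0.1233 [ 0.039 -0.142]
78 6 -0.1111 
82 4 -0.1141
```

```bash
python3 -c "
from h import *
c=cam('side');W=pts(c).reshape(-1,3)
s=W[(abs(W[:,0]-.525)<.06)&(abs(W[:,1]+.023)<.015)&(W[:,2]>.008)&(W[:,2]<.027)]
print(len(s),np.median(s[:,1]),np.polyfit(s[:,0]-.525,s[:,1],1))
s=W[(abs(W[:,0]-.53)<.07)&(abs(W[:,1]+.12)<.008)&(W[:,2]>.039)&(W[:,2]<.075)]
print(len(s),np.median(s[:,1]),np.polyfit(s[:,0]-.525,s[:,1],1))
" 2>/dev/null
```

```text
133 -0.0244714069759227 [-0.00621478 -0.02441397]
361 -0.12097758582658406 [ 0.01103057 -0.12084433]
```

>>> send_rows(commands="0 -1.7 0 0 0 0 0.5;0 0 2 0 0 0 0.5;0 0 1.5 0 0 0 0.5;0 0 0 0 0 0 0.5;0 0 0 0 0 0 0.5")

```text
t: 14.55
eef_pos: [0.539, -0.1433, 0.0147]
ee_rot: [-3.142, 0.0, 0.018]
wrist_force: [-0.2, 1.1, -0.5]
width: 0.623
gripper_force: 27.9
```

>>> send_rows(commands="0 0 0.5 0 0 0 0.75;0 0 0 0 0 0 0.75;0 0 0 0 0 0 0.75;0 0 -20 0 0 0 0.75;0 0 -30 0 0 0 0.75;0 0 -30 0 0 0 0.9;0 0 -20 0 0 0 1;0 0 0 0 0 0 1")

```text
t: 15.35
eef_pos: [0.5418, -0.144, 0.1176]
ee_rot: [3.14, -0.007, 0.018]
wrist_force: [1.0, 0.4, -0.3]
width: 1.0
gripper_force: 0.0
```

```bash
cat >> h.py <<'E'
def gap():
    c=cam('side');W=pts(c).reshape(-1,3)
    for n,y,z0,z1,w in (("pack_b left",-.0235,.008,.027,.015),("carton left",-.12,.040,.065,.012)):
        s=W[(abs(W[:,0]-.525)<.07)&(abs(W[:,1]-y)<w)&(W[:,2]>z0)&(W[:,2]<z1)]
        if len(s)>20:
            p=np.polyfit(s[:,0]-.525,s[:,1],1);print(n,len(s),"y %.4f"%np.median(s[:,1]),"yaw %.2f"%np.degrees(p[0]))
E
python3 -c "
from h import *
gap()
plan([.525,-.385,.12],91.15)
plan([.525,-.385,.12],-88.85)"
```

```text
pack_b left 154 y -0.0240 yaw 0.25
carton left 275 y -0.1189 yaw 0.69
pose [ 0.5405 -0.1437  0.1157] rot first (deg) [  0.2   -0.12 -90.1 ] then shift mm [-241.   -20.3   -4.3]
pose [ 0.5405 -0.1437  0.1157] rot first (deg) [-0.12 -0.2  89.9 ] then shift mm [241.   20.3  -4.3]
```

>>> send_rows(commands="-2 20 0 0 0 0 1;-2 40 0 0 0 0 1;-2 40 0 0 0 0 1;-2 40 0 0 0 0 1;-2 40 0 0 0 0 1;-2 40 0 0 0 0 1;-2 20 0 0 0 0 1;0 0 0 0 0 8 1;0 0 0 0 0 8 1;0 0 0 0 0 8 1")

```text
t: 16.4
eef_pos: [0.5283, -0.3832, 0.1119]
ee_rot: [-3.141, 0.003, -0.407]
wrist_force: [-0.0, 0.1, 0.8]
width: 1.0
gripper_force: 0.0
```

>>> send_rows(commands="0 0 0 0 0 8 1;0 0 0 0 0 8 1;0 0 0 0 0 8 1;0 0 0 0 0 8 1;0 0 0 0 0 8 1;0 0 0 0 0 8 1;0 0 0 0 0 8 1;0 0 0 0 0 8 1;0 0 0 0 0 2 1;0 0 0 0 0 0 1")

```text
t: 17.4
eef_pos: [0.342, -0.5293, 0.1134]
ee_rot: [-2.947, 0.089, -1.102]
wrist_force: [0.5, -0.1, -0.3]
width: 1.001
gripper_force: 0.0
```

```bash
python3 -c "
from h import *
plan([.522,-.385,.02],-88.85)
c=cam('side');W=pts(c).reshape(-1,3);e=arm.get_obs()['eef_pos']
q=W[(abs(W[:,0]-e[0])<.08)&(abs(W[:,1]-e[1])<.03)&(W[:,2]>.09)&(W[:,2]<.2)]
for z in np.arange(.1,.2,.01):
  s=q[(q[:,2]>z)&(q[:,2]<z+.01)]
  if len(s): print(z.round(2),len(s),'x',s[:,0].min().round(3),s[:,0].max().round(3),'y',s[:,1].max().round(4))
"
```

```text
pose [ 0.342  -0.5293  0.1134] rot first (deg) [-9.84  7.49 25.1 ] then shift mm [-140.7 -182.8   93.4]
0.14 4 x 0.287 0.3 y -0.5474
0.15 7 x 0.284 0.296 y -0.5472
0.16 14 x 0.281 0.381 y -0.5072
0.17 19 x 0.281 0.386 y -0.5027
0.18 18 x 0.274 0.386 y -0.5038
0.19 17 x 0.283 0.383 y -0.5058
```

```bash
python3 -c "
from h import *
plan([.522,-.395,.12],-40)
plan([.45,-.45,.13],-63)
print(arm.get_obs()['qpos'])"
```

```text
pose [ 0.3435 -0.5286  0.1138] rot first (deg) [-12.06   2.71 -23.43] then shift mm [  50.8 -217.1   -6.2]
pose [ 0.3435 -0.5286  0.1138] rot first (deg) [-11.2    5.03  -0.52] then shift mm [ -21.7 -130.6  -16.2]
[-1.10103067  0.55469305  0.06213047  1.16653787  0.19549054  3.14058355]
```

>>> send_rows(commands="0 0 -10 0 0 -8 1;0 0 0 0 0 -8 1;0 0 0 0 0 -8 1;0 0 0 0 0 -8 1;0 0 0 0 0 -8 1")

```text
t: 17.95
eef_pos: [0.3448, -0.5291, 0.1246]
ee_rot: [-2.936, -0.06, -0.406]
wrist_force: [0.1, 0.6, 0.2]
width: 1.002
gripper_force: 0.0
```

```bash
python3 -c "
from h import *
plan([.45,-.45,.13],0)
print(arm.get_obs()['qpos'],arm.get_obs()['ee_rot'])"
```

```text
pose [ 0.3448 -0.5291  0.1246] rot first (deg) [-10.9   -5.74 -22.83] then shift mm [105.2 -79.1  -5.4]
[-1.09937927  0.5493819   0.0817567   1.1902921   0.19520714  2.43370382] [-2.93641041 -0.05957681 -0.40616158]
```

>>> send_rows(commands="0 0 0 -3.6 -1.9 -7.6 1;0 0 0 -3.6 -1.9 -7.6 1;0 0 0 -3.6 -1.9 -7.6 1;0 0 0 0 0 -8 1;0 0 0 0 0 -8 1;0 0 0 0 0 -8 1;0 0 0 0 0 -8 1;0 0 0 0 0 -8 1;0 0 0 0 0 -8 1;0 0 0 0 0 -8 1")

```text
t: 18.95
eef_pos: [0.3448, -0.529, 0.1246]
ee_rot: [-3.14, -0.003, 0.976]
wrist_force: [0.5, 0.1, -0.3]
width: 0.996
gripper_force: 0.0
```

>>> send_rows(commands="0 0 0 0 0 -8 1;0 0 0 0 0 -8 1;0 0 0 0 0 -8 1;0 0 0 0 0 -8 1;0 0 0 0 0 0 1;0 0 0 0 0 0 1")

```text
t: 19.55
eef_pos: [0.3441, -0.5296, 0.1247]
ee_rot: [-3.142, -0.003, 1.524]
wrist_force: [0.0, -0.1, -0.2]
width: 1.004
gripper_force: 0.0
```

```bash
python3 -c "
from h import *
plan([.522,-.385,.12],91.15)"
```

```text
pose [ 0.3441 -0.5296  0.1247] rot first (deg) [ 0.01 -0.16 -3.81] then shift mm [141.  180.8   4.7]
```

>>> send_rows(commands="0 0 0 0 -0.2 -3.8 1;0 30 0 0 0 0 1;0 40 0 0 0 0 1;20 40 0 0 0 0 1;40 40 0 0 0 0 1;40 25 0 0 0 0 1;31 6 5 0 0 0 1;10 0 30 0 0 0 1;0 0 35 0 0 0 1;0 0 0 0 0 0 1")

```text
t: 20.55
eef_pos: [0.5135, -0.3869, 0.0502]
ee_rot: [-3.134, -0.005, 1.591]
wrist_force: [-1.5, 0.4, -0.4]
width: 0.998
gripper_force: 0.0
```

```bash
cat >> h.py <<'E'
def tips2():
    c=cam('side');W=pts(c).reshape(-1,3);o=arm.get_obs();e=o['eef_pos']
    q=W[(abs(W[:,0]-e[0])<.08)&(abs(W[:,1]-e[1])<.03)&(W[:,2]>e[2]-.03)&(W[:,2]<.2)]
    for z in np.arange(0,.15,.005):
        s=q[(q[:,2]>z)&(q[:,2]<z+.005)]
        if len(s): print(z.round(3),len(s),'x',s[:,0].min().round(3),s[:,0].max().round(3),'y',np.percentile(s[:,1],[5,95]).round(4))
    return c
E
python3 -c "
from h import *
plan([.522,-.385,.02],91.15);tips2()
c=cam('top');W=pts(c)
edge(c['pixels'],c,np.arange(.45,.6,.003),-.117,-1)
cv2.imwrite('pics/t3.png',cv2.resize(c['pixels'][140:260,250:410,::-1],None,fx=4,fy=4))"
```

```text
pose [ 0.5135 -0.3869  0.0502] rot first (deg) [-0.43 -0.28  0.02] then shift mm [ 1.8  8.6 30.2]
0.09 5 x 0.463 0.565 y [-0.3866 -0.3734]
0.095 6 x 0.459 0.558 y [-0.3853 -0.3745]
0.1 12 x 0.458 0.569 y [-0.3913 -0.3746]
0.105 6 x 0.457 0.567 y [-0.3916 -0.3767]
0.11 11 x 0.457 0.567 y [-0.3888 -0.3752]
0.115 11 x 0.456 0.569 y [-0.3879 -0.3771]
0.12 9 x 0.457 0.569 y [-0.3871 -0.3764]
0.125 11 x 0.456 0.567 y [-0.3929 -0.3752]
0.13 13 x 0.449 0.576 y [-0.3856 -0.3733]
0.135 18 x 0.44 0.583 y [-0.384  -0.3741]
0.14 30 x 0.44 0.588 y [-0.4021 -0.3736]
0.145 23 x 0.44 0.583 y [-0.3939 -0.3716]
edge at x=.525: y=-0.1103 yaw=1.68 deg n=18 rms 2.6 mm
```

View pics/t3.png

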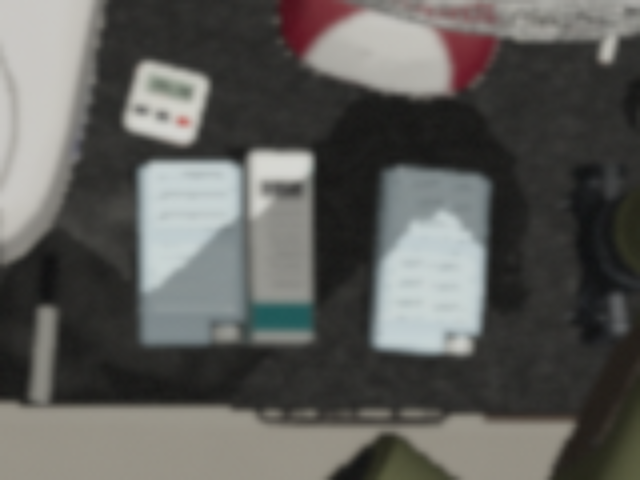

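>>> send_rows(commands="0 4 15 -0.4 -0.3 0 1;0 0 20 0 0 0 1;0 0 20 0 0 0 1;0 0 15 0 0 0 1;0 0 4 0 0 0 1;0 0 0 0 0 0 1;0 0 0 0 0 0 1")

```text
t: 21.35
eef_pos: [0.522, -0.3924, -0.0174]
ee_rot: [3.132, 0.008, 1.59]
wrist_force: [-0.8, -0.0, 0.3]
width: 0.998
gripper_force: 0.0
```

```bash
python3 -c "
from h import *
plan([.52,-.385,-.027],91.15);tips2();print(arm.get_obs()['qpos'])
"
```

```text
pose [ 0.522  -0.3924 -0.0174] rot first (deg) [ 0.54  0.47 -0.03] then shift mm [ 7.4 -1.8  9.6]
0.0 9 x 0.443 0.563 y [-0.4193 -0.3753]
0.02 2 x 0.479 0.568 y [-0.3906 -0.3847]
0.025 8 x 0.471 0.567 y [-0.3953 -0.3778]
0.03 10 x 0.466 0.573 y [-0.4029 -0.3791]
0.035 7 x 0.467 0.573 y [-0.389  -0.3784]
0.04 10 x 0.464 0.572 y [-0.3988 -0.3832]
0.045 10 x 0.464 0.573 y [-0.4011 -0.3822]
0.05 7 x 0.467 0.573 y [-0.3989 -0.3831]
0.055 10 x 0.464 0.573 y [-0.3952 -0.3782]
0.06 7 x 0.463 0.581 y [-0.387  -0.3759]
0.065 16 x 0.451 0.585 y [-0.3883 -0.3756]
0.07 26 x 0.446 0.593 y [-0.4016 -0.3758]
0.075 24 x 0.447 0.593 y [-0.399  -0.3776]
0.08 27 x 0.447 0.594 y [-0.3955 -0.3715]
0.085 39 x 0.447 0.592 y [-0.3965 -0.3738]
0.09 34 x 0.452 0.589 y [-0.3982 -0.3744]
0.095 30 x 0.449 0.589 y [-0.3947 -0.3755]
0.1 28 x 0.45 0.589 y [-0.3957 -0.3738]
0.105 34 x 0.45 0.588 y [-0.3925 -0.3713]
0.11 50 x 0.451 0.589 y [-0.3929 -0.3725]
0.115 42 x 0.452 0.584 y [-0.391 -0.375]
0.12 42 x 0.452 0.585 y [-0.3916 -0.3768]
0.125 31 x 0.454 0.582 y [-0.3964 -0.3769]
0.13 7 x 0.481 0.553 y [-0.3898 -0.3674]
0.135 14 x 0.482 0.55 y [-0.3884 -0.3628]
0.14 11 x 0.482 0.545 y [-0.3957 -0.3627]
0.145 12 x 0.483 0.549 y [-0.3887 -0.3637]
[-6.44135078e-01  6.24265960e-01 -1.61358006e-01  7.72669313e-01
 -7.21680450e-04  9.06910552e-01]
```

>>> send_rows(commands="0 -3 5 0.5 0.4 0 1;5 0 3 0 0 0 1;10 0 0 0 0 0 1;10 0 0 0 0 0 1;5 0 0 0 0 0 1;5 0 0 0 0 0 1;5 0 0 0 0 0 1")

```text
t: 22.1
eef_pos: [0.5172, -0.3508, -0.027]
ee_rot: [-3.14, -0.0, 1.591]
wrist_force: [0.4, -0.5, -0.2]
width: 1.0
gripper_force: 0.0
```

>>> send_rows(commands="5 0 0 0 0 0 1;8 1 0 0 0 0 1;8 1.5 0 0 0 0 1;8 1.5 0 0 0 0 1;8 1.5 0 0 0 0 1;8 1.5 0 0 0 0 1;8 1 0 0 0 0 1;6 0.5 0 0 0 0 1;3 0 0 0 0 0 1;0 0 0 0 0 0 1")

```text
t: 23.1
eef_pos: [0.5242, -0.2881, -0.0272]
ee_rot: [-3.14, -0.002, 1.592]
wrist_force: [-0.2, -0.1, 0.5]
width: 1.001
gripper_force: 0.0
```

```bash
cat >> h.py <<'E'
def look():
    gap();c=cam('top')
    for y,s in ((-.0225,1),): edge(c['pixels'],c,np.arange(.46,.6,.003),y,s)
    W=pts(c)
    q=W[(W[...,2]>.025)&(W[...,2]<.04)&(W[...,1]>-.36)&(W[...,1]<-.175)&(W[...,0]>.42)&(W[...,0]<.64)]*1000
    rc=cv2.minAreaRect(q[:,:2].astype(np.float32));print("pack_c",rc,len(q))
    rects('top',c);return c
E
python3 -c "
from h import *
c=look();cv2.imwrite('pics/t4.png',cv2.resize(c['pixels'][140:260,250:410,::-1],None,fx=4,fy=4))
plan([.527,-.277,-.027],91.15)"
```

```text
pack_b left 146 y -0.0241 yaw 0.14
carton left 277 y -0.1195 yaw 0.41
edge at x=.525: y=-0.0215 yaw=0.82 deg n=44 rms 0.4 mm
pack_c ((523.5892333984375, -232.68325805664062), (163.3876495361328, 96.99478912353516), 1.6581841707229614) 1119
top pack_b 0.71 zmed 0.0318 rect c [ 523.5 -231.8] [163.1  94.5] yaw 1.13 lat ext [-287.  -196.5] lon [440.6 599.4]
top pack_b 0.61 zmed 0.0316 rect c [526. -70.] [160.3  93.5] yaw 1.18 lat ext [-125.9  -34.9] lon [444.7 603.7]
top carton 0.56 zmed 0.0673 rect c [ 528.6 -145.1] [166.4  53.2] yaw 0.29 lat ext [-171.9 -121.7] lon [445.1 610.3]
pose [ 0.5237 -0.2887 -0.0275] rot first (deg) [-0.14 -0.1   0.01] then shift mm [11.6  3.5 -0.5]
```

View pics/t4.png

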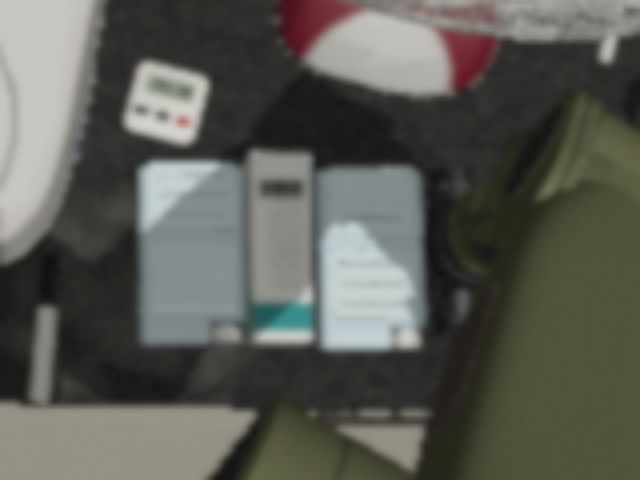

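>>> send_rows(commands="4 1.5 0 0 0 0 1;3 1.5 0 0 0 0 1;2 1 0 0 0 0 1;0 0 0 0 0 0 1;0 0 0 0 0 0 1")

```text
t: 23.8
eef_pos: [0.5283, -0.2797, -0.0271]
ee_rot: [-3.14, -0.001, 1.591]
wrist_force: [0.2, 0.0, 0.8]
width: 1.001
gripper_force: 0.0
```

>>> send_rows(commands="1 0 0 0 0 0 1;1 0 0 0 0 0 1;0 0 0 0 0 0 1;0 0 0 0 0 0 1")

```text
t: 24.2
eef_pos: [0.5282, -0.2782, -0.0271]
ee_rot: [-3.14, -0.0, 1.591]
wrist_force: [0.9, -1.6, -0.4]
width: 1.0
gripper_force: 0.7
```

```bash
python3 -c "
from h import *
c=look()
plan([.527,-.277,-.027],91.15);print(arm.get_obs()['wrist_force'])"
```

```text
pack_b left 151 y -0.0243 yaw 1.41
carton left 275 y -0.1195 yaw 0.68
edge at x=.525: y=-0.0213 yaw=0.97 deg n=45 rms 0.5 mm
pack_c ((528.6712646484375, -224.18173217773438), (159.98023986816406, 96.34406280517578), 1.5038032531738281) 1104
top pack_b 0.79 zmed 0.032 rect c [ 528.6 -223.1] [ 91.4 161.1] yaw -0.01 lat ext [-266.8 -177.8] lon [448.7 607.6]
top pack_b 0.76 zmed 0.0316 rect c [526.1 -70.8] [160.5  94.8] yaw 0.64 lat ext [-122.4  -29.5] lon [445.3 604.5]
top carton 0.72 zmed 0.0678 rect c [ 528.6 -144.1] [166.5  53.2] yaw 1.12 lat ext [-180.  -128.6] lon [445.8 607.7]
pose [ 0.5282 -0.2782 -0.0271] rot first (deg) [-0.07 -0.02  0.  ] then shift mm [ 1.3 -1.2 -0.1]
[ 0.149658   -1.41434073 -1.41719371]
```

>>> send_rows(commands="1 0 0 0 0 0 1;1 0 0 0 0 0 1;0 0 0 0 0 0 1")

```text
t: 24.7
eef_pos: [0.528, -0.276, -0.027]
ee_rot: [-3.14, -0.0, 1.591]
wrist_force: [0.2, -1.3, -0.3]
width: 1.0
gripper_force: 0.8
```

```bash
python3 -c "
from h import *
gap();gap();print(arm.get_obs()['eef_pos'],arm.get_obs()['wrist_force'])"
```

```text
pack_b left 154 y -0.0240 yaw 1.65
carton left 269 y -0.1189 yaw 0.47
pack_b left 151 y -0.0241 yaw 0.89
carton left 276 y -0.1191 yaw 0.28
[ 0.52801177 -0.27601952 -0.02704459] [-0.21591422 -1.52701901 -0.01118197]
```

>>> send_rows(commands="1 0 0 0 0 0 1;0 0 0 0 0 0 1;0 0 0 0 0 0 1")

```text
t: 25.1
eef_pos: [0.528, -0.2752, -0.027]
ee_rot: [-3.14, -0.0, 1.591]
wrist_force: [-0.5, -2.0, 0.5]
width: 0.999
gripper_force: 1.1
```

```bash
python3 -c "
from h import *
gap();gap();print(arm.get_obs()['eef_pos'],arm.get_obs()['wrist_force'])"
```

```text
pack_b left 145 y -0.0243 yaw 0.28
carton left 273 y -0.1190 yaw 0.70
pack_b left 159 y -0.0240 yaw 1.34
carton left 279 y -0.1187 yaw 0.61
[ 0.52800792 -0.27515103 -0.02704535] [ 0.47184276 -2.24441488  0.70512271]
```

>>> send_rows(commands="1 0 0 0 0 0 1;0 0 0 0 0 0 1;0 0 0 0 0 0 1")

```text
t: 25.5
eef_pos: [0.528, -0.2742, -0.027]
ee_rot: [-3.14, -0.0, 1.591]
wrist_force: [0.5, -1.7, 1.3]
width: 1.001
gripper_force: 1.4
```

```bash
python3 -c "
from h import *
gap();gap();look();print(arm.get_obs()['eef_pos'],arm.get_obs()['wrist_force'],arm.get_obs()['gripper_force'])"
```

```text
pack_b left 153 y -0.0244 yaw 1.89
carton left 264 y -0.1183 yaw 1.06
pack_b left 150 y -0.0244 yaw 1.98
carton left 273 y -0.1184 yaw 0.82
pack_b left 153 y -0.0246 yaw 0.78
carton left 279 y -0.1182 yaw 0.69
edge at x=.525: y=-0.0213 yaw=1.05 deg n=47 rms 0.5 mm
pack_c ((527.064697265625, -222.68106079101562), (163.33241271972656, 93.48778533935547), 0.7850075960159302) 1056
top pack_b 0.71 zmed 0.0318 rect c [526.1 -70.7] [160.2  94.8] yaw 0.84 lat ext [-125.1  -31.3] lon [445.1 604.1]
top pack_b 0.6 zmed 0.0322 rect c [ 526.4 -219.7] [ 84.8 157.2] yaw -0.09 lat ext [-260.  -178.7] lon [448.9 604.3]
top carton 0.67 zmed 0.0677 rect c [ 528.5 -144. ] [166.1  50.3] yaw 0.04 lat ext [-168.9 -119.5] lon [448.6 610.6]
[ 0.52799151 -0.27417873 -0.02705053] [ 0.08862934 -2.83274186  1.71353989] 1.4363830536603928
```

>>> send_rows(commands="-2 0 0 0 0 0 1;-8 0 0 0 0 0 1;-15 0 0 0 0 0 1;-10 0 -10 0 0 0 1;0 0 -35 0 0 0 1;0 0 -40 0 0 0 1;0 0 -40 0 0 0 0.85;0 0 -20 0 0 8 0.75;0 0 0 0 0 8 0.75;0 0 0 0 0 8 0.75")

```text
t: 26.8
eef_pos: [0.5297, -0.3107, 0.1202]
ee_rot: [3.14, 0.0, 1.165]
wrist_force: [0.5, 0.1, -0.2]
width: 0.752
gripper_force: 0.0
```

>>> send_rows(commands="0 0 0 0 0 8 0.75;0 0 0 0 0 8 0.75;0 0 0 0 0 8 0.75;0 0 0 0 0 8 0.75;0 0 0 0 0 8 0.75;0 0 0 0 0 8 0.75;0 0 0 0 0 8 0.75;0 0 0 0 0 8 0.75;0 0 0 0 0 0 0.75;0 0 0 0 0 0 0.75")

```text
t: 27.8
eef_pos: [0.5289, -0.3098, 0.1183]
ee_rot: [-3.141, 0.001, 0.057]
wrist_force: [-0.0, 0.5, 0.9]
width: 0.749
gripper_force: 0.0
```

```bash
python3 -c "
from h import *
plan([.539,-.1427,.1],1.1)
c=look()
"
```

```text
pose [ 0.5289 -0.3098  0.1183] rot first (deg) [-0.02  0.07  2.19] then shift mm [  13.3 -166.9   18.3]
pack_b left 150 y -0.0242 yaw 0.32
carton left 273 y -0.1187 yaw 1.01
edge at x=.525: y=-0.0212 yaw=1.18 deg n=47 rms 0.6 mm
pack_c ((527.0035400390625, -220.386962890625), (163.1736297607422, 87.96002197265625), 0.9691620469093323) 1051
top pack_b 0.86 zmed 0.032 rect c [ 528.4 -220.4] [160.   87.9] yaw 0.9 lat ext [-270.9 -185.9] lon [445.2 603.4]
top carton 0.81 zmed 0.0676 rect c [ 528.4 -144.4] [166.4  53.8] yaw 1.43 lat ext [-182.7 -131.1] lon [441.7 606.9]
```

>>> send_rows(commands="0 0 0 0 0 2.2 0.75;3 -27 0 0 0 0 0.75;3 -35 0 0 0 0 0.75;3 -35 0 0 0 0 0.75;3 -35 0 0 0 0 0.75;1.3 -25 0 0 0 0 0.75;0 -10 0 0 0 0 0.75;0 0 10 0 0 0 0.75;0 0 20 0 0 0 0.75;0 0 0 0 0 0 0.75")

```text
t: 29.0
eef_pos: [0.5371, -0.1426, 0.0852]
ee_rot: [-3.14, 0.007, 0.016]
wrist_force: [-0.7, -0.2, -0.4]
width: 0.745
gripper_force: 0.0
```

```bash
python3 -c "
from h import *
plan([.539,-.1427,.0145],1.1)"
```

```text
pose [ 0.5371 -0.1426  0.0852] rot first (deg) [-0.07  0.38 -0.19] then shift mm [ 1.9  0.1 70.7]
```

>>> send_rows(commands="1 0 15 0 0 -0.2 0.75;0 0 20 0 0 0 0.75;0 0 20 0 0 0 0.75;0 0 11 0 0 0 0.75;0 0 4 0 0 0 0.75;0 0 0 0 0 0 0.75;0 0 0 0 0 0 0.5;0 0 0 0 0 0 0.5;0 0 0 0 0 0 0.5;0 0 0 0 0 0 0.5", newtons=25)

```text
t: 30.0
eef_pos: [0.5409, -0.1421, 0.0187]
ee_rot: [3.142, 0.0, 0.02]
wrist_force: [-0.2, -0.5, 3.7]
width: 0.618
gripper_force: 28.3
```

>>> send_rows(commands="0 0 -5 0 0 0 0.5;0 0 -10 0 0 0 0.5;0 0 -15 0 0 0 0.5;0 0 -20 0 0 0 0.5;0 0 -20 0 0 0 0.5;0 0 -20 0 0 0 0.5;0 0 0 0 0 0 0.5")

```text
t: 30.7
eef_pos: [0.5427, -0.1423, 0.1113]
ee_rot: [3.141, -0.004, 0.02]
wrist_force: [0.7, -0.8, -1.1]
width: 0.614
gripper_force: 27.9
```

```bash
python3 -c "
from h import *
c=look()
for y,s in ((-.1165,-1),(-.171,1),(-.265,-1)): edge(c['pixels'],c,np.arange(.46,.6,.003),y,s)
cv2.imwrite('pics/t5.png',cv2.resize(c['pixels'][140:260,250:410,::-1],None,fx=4,fy=4))
plan([.43,-.1425,.105],0)"
```

```text
pack_b left 157 y -0.0241 yaw 0.74
edge at x=.525: y=-0.0224 yaw=1.09 deg n=42 rms 0.9 mm
pack_c ((0.0, 0.0), (0.0, 0.0), 0.0) 0
top carton 0.64 zmed 0.1575 rect c [ 535.6 -130.3] [ 27.2 152.4] yaw -0.27 lat ext [-141.1 -114.4] lon [463.4 611.8]
edge at x=.525: y=-0.1024 yaw=1.16 deg n=15 rms 0.5 mm
edge at x=.525: y=-0.1793 yaw=-13.86 deg n=8 rms 0.6 mmTraceback (most recent call last):
  File "<string>", line 4, in <module>
    for y,s in ((-.1165,-1),(-.171,1),(-.265,-1)): edge(c['pixels'],c,np.arange(.46,.6,.003),y,s)
                                                   ~~~~^^^^^^^^^^^^^^^^^^^^^^^^^^^^^^^^^^^^^^^^^^
  File "h.py", line 52, in edge
    p=np.polyfit(o[m,0]-.525,o[m,1],1);r=o[:,1]-np.polyval(p,o[:,0]-.525);m=abs(r)<max(.0015,2*r[m].std())
                 ~^^^^^
IndexError: too many indices for array: array is 1-dimensional, but 2 were indexed
```

>>> send_rows(commands="-20 0 0 0 0 0 0.5;-35 0 0 0 0 0 0.5;-35 0 0 0 0 0 0.5;-20 0 0 0 0 0 0.5;0 0 0 0 0 -7 0.5;0 0 0 0 0 -8.2 0.5;0 0 0 0 0 -8.2 0.5;0 0 0 0 0 -8.2 0.5;0 0 0 0 0 -8.2 0.5;0 0 0 0 0 -8.2 0.5")

```text
t: 31.9
eef_pos: [0.4293, -0.1437, 0.1069]
ee_rot: [-3.137, 0.002, 0.864]
wrist_force: [-0.1, 0.5, -0.4]
width: 0.618
gripper_force: 27.8
```

>>> send_rows(commands="0 0 0 0 0 -8.2 0.5;0 0 0 0 0 -8.2 0.5;0 0 0 0 0 -8.2 0.5;0 0 0 0 0 -8.2 0.5;0 0 0 0 0 -7 0.5;0 0 0 0 0 0 0.5;0 0 0 0 0 0 0.5")

```text
t: 32.6
eef_pos: [0.4296, -0.1439, 0.1073]
ee_rot: [-3.138, -0.001, 1.55]
wrist_force: [0.8, -1.1, -0.6]
width: 0.619
gripper_force: 27.8
```

```bash
python3 -c "
from h import *
plan([.43,.34,.105],90)"
```

```text
pose [ 0.4296 -0.1439  0.1073] rot first (deg) [-0.2  -0.06 -1.19] then shift mm [4.839e+02 4.000e-01 2.300e+00]
```

>>> send_rows(commands="0 0 0 0 0 -1.2 0.5;20 0 0 0 0 0 0.5;35 0 0 0 0 0 0.5;40 0 0 0 0 0 0.5;40 0 0 0 0 0 0.5;40 0 0 0 0 0 0.5;40 0 0 0 0 0 0.5;40 0 0 0 0 0 0.5;40 0 0 0 0 0 0.5;40 0 0 0 0 0 0.5")

```text
t: 33.6
eef_pos: [0.4292, 0.1925, 0.1083]
ee_rot: [-3.14, -0.001, 1.573]
wrist_force: [0.3, 0.5, -0.1]
width: 0.618
gripper_force: 27.8
```

>>> send_rows(commands="40 0 0 0 0 0 0.5;40 0 0 0 0 0 0.5;40 0 0 0 0 0 0.5;35 0 0 0 0 0 0.5;19 5 0 0 0 0 0.5;0 5 0 0 0 0 0.5;0 4 0 0 0 0 0.5;0 0 0 0 0 0 0.5;0 0 0 0 0 0 0.5")

```text
t: 34.5
eef_pos: [0.4429, 0.3635, 0.1083]
ee_rot: [-3.139, 0.0, 1.572]
wrist_force: [0.7, -0.6, -1.2]
width: 0.615
gripper_force: 27.8
```

```bash
python3 -c "
from h import *
plan([.445,.365,.015],90)
c=cam('top')
for y,s in ((-.117,-1),(-.023,1),(-.1705,1),(-.264,-1)): edge(c['pixels'],c,np.arange(.48,.6,.003),y,s)
rects('top',c)"
```

```text
pose [0.4429 0.3635 0.1083] rot first (deg) [-0.14  0.01  0.06] then shift mm [ 1.5  2.1 93.3]
edge at x=.525: y=-0.1154 yaw=0.76 deg n=40 rms 0.3 mm
edge at x=.525: y=-0.0222 yaw=1.45 deg n=40 rms 0.2 mm
edge at x=.525: y=-0.1687 yaw=1.18 deg n=40 rms 0.4 mm
edge at x=.525: y=-0.2628 yaw=0.77 deg n=40 rms 0.4 mm
top pack_b 0.88 zmed 0.0318 rect c [ 528.4 -217.4] [159.6  93.8] yaw 1.02 lat ext [-271.9 -181.3] lon [444.8 601.7]
top pack_b 0.72 zmed 0.0316 rect c [525.7 -70.2] [159.4  93.7] yaw 0.84 lat ext [-121.8  -31.2] lon [445.1 601. ]
top pack_b 0.54 zmed 0.1568 rect c [445.1 308.9] [88.9 52.3] yaw 89.67 lat ext [-469.  -417.3] lon [267.8 354.6]
top carton 0.79 zmed 0.1569 rect c [445.  308.9] [88.9 52.2] yaw 89.61 lat ext [-467.4 -417. ] lon [268.2 353.4]
```

>>> send_rows(commands="0 1 20 0 0 0 0.5;0 0 25 0 0 0 0.5;0 0 25 0 0 0 0.5;0 0 12 0 0 0 0.5;0 0 4 0 0 0 0.5;0 0 2 0 0 0 0.5;0 0 0 0 0 0 0.5;0 0 0 0 0 0 0.5")

```text
t: 35.45
eef_pos: [0.4447, 0.3656, 0.0215]
ee_rot: [-3.142, -0.002, 1.574]
wrist_force: [-0.0, 0.6, -1.5]
width: 0.612
gripper_force: 27.8
```

>>> send_rows(commands="0 0 1 0 0 0 0.5;0 0 1 0 0 0 0.5;0 0 0 0 0 0 0.5;0 0 0 0 0 0 0.5")

```text
t: 35.85
eef_pos: [0.4442, 0.3653, 0.0187]
ee_rot: [-3.141, -0.001, 1.574]
wrist_force: [-0.1, 0.4, 1.7]
width: 0.613
gripper_force: 28.1
```

>>> send_rows(commands="0 0 0.7 0 0 0 0.5;0 0 0 0 0 0 0.5;0 0 0 0 0 0 0.71;0 0 0 0 0 0 0.71;0 0 0 0 0 0 0.71;0 0 -10 0 0 0 0.71;0 0 -25 0 0 0 0.71;0 0 -40 0 0 0 0.71;0 0 -40 0 0 0 0.71;0 0 0 0 0 0 0.71")

```text
t: 36.85
eef_pos: [0.4476, 0.3678, 0.1393]
ee_rot: [3.134, -0.008, 1.574]
wrist_force: [0.2, 0.7, -0.1]
width: 0.712
gripper_force: 0.0
```

```bash
python3 -c "
from h import *
c=cam('top');rects('top',c,['carton','pack_b','timer','marker'])
s=cam('side');rects('side',s,['carton'])
im=np.hstack([cv2.resize(c['pixels'][140:260,130:400],(405,180)),cv2.resize(s['pixels'][100:330,150:400],(391,360))[90:270]])
cv2.imwrite('pics/f.png',im[:,:,::-1]);print(arm.get_obs()['eef_pos'],arm.get_obs()['width'])"
```

```text
top carton 0.91 zmed 0.0674 rect c [446.5 327.6] [ 52.5 123.7] yaw -89.72 lat ext [424.2 473.9] lon [-384.4 -264.5]
top pack_b 0.95 zmed 0.0318 rect c [ 528.5 -217.3] [160.1  94.3] yaw 1.21 lat ext [-273.7 -183.3] lon [444.1 602.9]
top pack_b 0.61 zmed 0.0317 rect c [525.9 -70.2] [160.2  93.8] yaw 0.71 lat ext [-120.5  -30. ] lon [445.3 604.3]
top timer 0.67 zmed 0.0162 rect c [665.9 -45.9] [64.3 64.2] yaw 74.78 lat ext [-685.3 -624.2] lon [ 98.9 161.7]
top marker 0.73 zmed 0.0156 rect c [456.   60.1] [ 18.5 130.8] yaw -3.54 lat ext [79.3 97.2] lon [389.5 516.4]
side carton 0.96 zmed 0.0609 rect c [422.  387.6] [121.8  49.3] yaw 64.45 lat ext [-237.7 -191.6] lon [478.8 592. ]
[0.44308914 0.36412421 0.13122023] 0.7123516854117456
```

View pics/f.png

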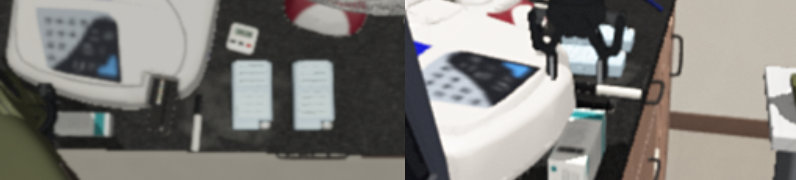

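The picture shows the packs parallel with an even gap, the carton flat in front of the analyser, and the gripper clear above it. The timer and marker have not moved.

```bash
python3 -c "
from station import arm
print(arm.job_done())"
```

```text
the job is handed in; nothing more can be done
None
```

The job is done and handed in at about 37 s: the packs lie square and in line with an even gap of about 53 mm, the laid pack did not move, and the carton lies flat on the left in front of the analyser again.

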